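# Check the latches of three docked instrument cases

## Task

Check the three instrument cases from left to right (your left, as seen from the robot): tug each lid up by its handle to see whether its catch holds. Only after all three have been tugged, go back to the one that came up, press its lid down until the catch snaps, and tug it once more to prove that it holds. Leave all the lids fully down and let go, and do not disturb the other things on the bench.

Things in the scene. Friction and masses are not known exactly. Their poses are not given: they have to be found in the camera images.
- case_a: One of three identical grey instrument cases, 130 x 130 mm, 70 mm thick, each fixed on its own dark steel dock that leans its lid 30 degrees towards the robot. Origin: on the bench under the middle of the dock; x level, from the front to the back of the case; z up. The cases' places are shuffled (left is +y). Exactly one of the three is unlatched at the start; the place does not tell which.
- case_b: Second case, the same as case_a. On every dock a fixed open wire shelf, 126 mm wide, stands over the back of the lid: underside 186 mm above the bench, front edge at x = -37 mm of the case, only 37 mm behind the centre of the shut handle. A gripper must therefore lean back towards the robot, about 30 degrees, fingers pointing square into the lid.
- case_c: Third case, the same as case_a. In the middle of each case's front edge is a steel spring catch (34 mm wide) whose nose hooks over a lip of the lid; the lid pushes it aside when pressed down. Nothing the robot need do opens a latched catch.
- lid_a (a joint): Lid of case_a: angle in rad, 0 = fully down, opens upward to 0.40, hinged along its back edge. Latched: it rests at 0; tugged, it gives only 0.02 (2 mm at the handle) and is then held, up to 50 N. Unlatched: its lip rests on the catch's nose at about 0.07, almost shut to the eye, and a tug lifts it freely; lift it past 0.11.
- lid_b (a joint): Lid of case_b, the same as lid_a. To latch a loose lid press its handle straight down until the lid is at 0 rad (7.5 mm at the handle from its rest): this takes about 8 to 14 N, and the catch snaps over the lip for good.
- lid_c (a joint): Lid of case_c, the same as lid_a. Each lid weighs 200 to 330 g on a damped hinge: let go, it sinks slowly and does not latch by itself.
- handle_a (a point): Centre of the handle of lid_a: a black round bar, 12 mm thick, 80 mm long between two legs, parallel to the hinge, 26 mm above the lid's top face, 35 mm from its front edge; 95 mm from the hinge along the lid and 46 mm out of its plane. Axes turn with the lid: x up the slope to the hinge, y along the bar, z out of the lid. About 113 mm above the bench when shut.
- handle_b (a point): Centre of the handle of lid_b, the same as handle_a. A pinch across the bar (fingers closing along the slope) lets the bar turn, but a firm pinch drags by 5 to 10 N unless the tool turns with the lid. As the handle stands out of the hinge's plane, it rises and falls 26 degrees off the lid's normal, towards the hinge: almost straight up and down (0.436 x + 0.900 z of the point).
- handle_c (a point): Centre of the handle of lid_c, the same as handle_a.
- meter: Bystander: orange handheld meter lying between the robot and the cases, 160 x 80 x 36 mm, origin under its centre.
- tape: Bystander: paper roll core, 100 mm across, 24 mm high, origin under its centre.
- driver: Bystander: screwdriver lying between the robot and the cases, 180 mm long, origin under its middle.
- cup: Bystander: white mug, 85 mm high, 80 mm across, nearer the robot on the right, origin under its centre.
There are look-alikes about, which are no part of the job. What is shaped like the case_a but purple is not meant.

How it is judged:
By the outcome, as a careful person would: the job done as asked, in the order asked, and still so for the second after the job is handed in, with the robot touching nothing.
It also fails if it takes over 66 s, if anything falls off the work surface, if the arm or the gripper's body presses on something with over 40 N, if the wrist force passes 120 N, or if a joint passes its speed limit or range.

## Robot

A 6-joint arm with a two-finger parallel gripper is mounted at the origin on the work surface. World frame = base frame: x ahead of the robot, y to its left, z up, the work surface at z = 0. Lengths are in m, angles in rad, forces in N, time in s.
With the tool pointing down it reaches from about 0.325 to 0.775 m from the base axis. Payload 5.5 kg.
Tool frame: the origin (TCP) lies midway between the tips of the shut fingers; the grasp point (between the pads) lies 19 mm behind it; z points along the fingers, y is the line along which they close (so a half turn about z gives the same grasp; the last joint's range is limited). The gripper opens to 85 mm and grips with 20 to 120 N. Pads are 22 mm wide; open, the fingers measure 114 mm over their backs; the gripper's body (76 mm by 85 mm) begins 54 mm behind the grasp point. The pads swing forward as they close: fully open they stand 13 mm farther back than shut.
Start: joints at [1.057, 0.091, 1.231, -0, 1.82, -0.057], TCP at [0.265, 0.538, 0.207] pointing down, gripper open.
Joint ranges: [-2.87, 2.87], [-0.86, 2.18], [0.17, 2.46], [-1.51, 4.65], [0.06, 2.69], [-2.65, 2.65]. Speed limits (rad/s): [2.57, 2.57, 3.01, 3.14, 3.14, 3.14].

## Interface

Orientations are given as [roll, pitch, yaw] about the fixed x, y, z axes, in that order (R = Rz(yaw) Ry(pitch) Rx(roll)).
In Python, from cell import sensors, imaging, ticket gives the robot as it stands.
- The arm moves only by the tool move_arm, never from a script. Its argument "increments" is one flat list of numbers, 5 for each row, row after row: the finger opening in m, from 0 to 0.0854, then the shift along the world's x, y, z in m, then the turn about the world's z in rad. In form: [hand, x, y, z, spin, hand, x, y, z, spin, ...]. A call has 1 to 5 rows; each row is the pose to reach, as a shift and turn from the pose commanded when the call began; what a row does not reach only later rows make up. A row lasts 1/8 s, in which the tool goes at most 62.5 mm and 10.7 degrees, less where a joint would pass 70% of its speed; a pose out of reach is approached as far as the arm can. A call with a gripper value outside its range is refused whole. The fingers move at their own pace and stop on an object; "grip_force" is the grip in N (left out, the last holds). Time passes only in rows, so rows that repeat a pose let the fingers close. It gives the time, the measured TCP pose, the force, the opening and the grip force at its end, in the units of the state.
- sensors.sense(): the state, without advancing time (a new reading comes with each control period).
- imaging.camera(name): name is "scene" or "side" or "wrist"; returns a dict with "frame" (420x560x3 uint8, red, green, blue), "fovy" (degrees; the focal length in pixels is half the picture's height over the tangent of half this angle, whatever the lens; pixels are square), "cx", "cy" (the principal point, pixels), "R" (3x3) and "t" (3): a world point X has camera coordinates R X + t. Camera axes: x right, y down, z forward; pixel columns grow to the right and rows downward; lengths in m; the calibration is good to about 2 mm. The wrist camera is an equidistant fisheye: a pixel r from the principal point sees the ray r / f radians off the axis. A picture is of the moment at which its call begins. There is no depth.
- ticket.finish_job(): hands the job in; it is judged then, once.
The state is a dict: "t": time; "q": joint angles; "joint_vel": joint speeds; "effort": joint torques, N m; "position": TCP position; "eef_rot": TCP orientation; "wrist_force": force on the tool from outside, world axes, zero at the start; "moment": the same for the moment, N m; "width": opening from 0.0 (shut) to 1.0 (fully open); "grasp_force": force on a finger pad.
Only numpy, scipy, OpenCV 4.12 (cv2) and the standard library are available. Lean on these libraries where they do the work, as an engineer would, in place of code of your own. Each camera call takes 0.05 s, during which the arm holds its last target. There are 200 camera calls.

## Working session

There is one attempt and no reset: what is moved stays moved. The work goes in short steps, Python scripts to look and compute and a tool call to move; the robot and the scene stay as the last step left them, time stands still between calls to the robot, and variables do not carry over. Pictures are saved under pics/ and viewed, at most 10 in all, crops included, and the job is handed in when it is done.

Besides the shell and the picture viewer there is one more tool, called after ">>>" as name(argument=value, ...) on one line, values as JSON. move_arm: Moves the arm, as the interface text tells. Its arguments: {"type":"object","properties":{"increments":{"type":"array","items":{"type":"number"}},"grip_force":{"type":"number"}},"required":["increments"]}

```bash
mkdir -p pics; ls
cat > h.py <<'E'
import numpy as np, cv2
from cell import sensors, imaging, ticket
def cam(n):
    c=imaging.camera(n); c['f']=c['frame'].shape[0]/2/np.tan(np.radians(c['fovy'])/2); c['R']=np.array(c['R']); c['t']=np.array(c['t']); return c
def save(c,name): cv2.imwrite('pics/'+name,c['frame'][:,:,::-1])
def ray(c,u,v,fish=False):
    d=np.array([u-c['cx'],v-c['cy']],float)
    if fish:
        r=np.hypot(*d); th=r/c['f']; k=np.array([*(d/max(r,1e-9)*np.sin(th)),np.cos(th)])
    else: k=np.array([*(d/c['f']),1.]); k/=np.linalg.norm(k)
    return -c['R'].T@c['t'], c['R'].T@k
def plane(c,u,v,z,fish=False):
    o,d=ray(c,u,v,fish); return o+d*(z-o[2])/d[2]
def tri(rays):
    A=sum(np.eye(3)-np.outer(d,d) for o,d in rays); b=sum((np.eye(3)-np.outer(d,d))@o for o,d in rays)
    p=np.linalg.solve(A,b); return p,[np.linalg.norm(np.cross(p-o,d)) for o,d in rays]
def proj(c,X):
    k=c['R']@np.array(X)+c['t']; return c['cx']+c['f']*k[0]/k[2], c['cy']+c['f']*k[1]/k[2]
def projf(c,X):
    k=c['R']@np.array(X)+c['t']; r=np.hypot(k[0],k[1]); th=np.arctan2(r,k[2]); return c['cx']+c['f']*th*k[0]/r, c['cy']+c['f']*th*k[1]/r
E
python3 - <<'E'
from h import *
s=sensors.sense()
print(s)
for n in ('scene','side','wrist'):
    c=cam(n); save(c,n+'0.png'); print(n,c['fovy'],c['cx'],c['cy'],-c['R'].T@c['t'],c['R'][2])
a=[cv2.imread(f'pics/{n}0.png') for n in ('scene','side')]
E
```

```text
pics
{'t': 0.0, 'q': array([ 1.05736041e+00,  9.18759307e-02,  1.23191172e+00,  1.62022321e-05,
        1.81979660e+00, -5.66940973e-02]), 'joint_vel': array([-0.00105125, -0.00018475, -0.00133745,  0.00105868,  0.00070316,
       -0.00084672]), 'effort': array([-9.11925908e-04, -4.58716786e+01, -4.18040907e+01, -1.14203813e-04,
        1.12819107e-02, -5.73423847e-06]), 'position': array([0.26444384, 0.5382069 , 0.20602611]), 'eef_rot': array([-3.13960515e+00, -1.28536443e-04,  2.68485469e+00]), 'wrist_force': array([-0.083695  , -0.37180666, -0.36473665]), 'moment': array([ 0.03193471, -0.01456516, -0.02873443]), 'grasp_force': 0.0, 'width': 1.0020581716627732}
scene 52.942746550798574 275.65114788056377 209.41637270466282 [1.20481809 0.27721237 1.04724525] [-0.52057016 -0.25829707 -0.81381161]
side 54.71125991085809 282.1662154895959 213.54075351918414 [ 0.23882508 -0.80469557  0.65833456] [ 0.33511365  0.7700925  -0.54282261]
wrist 65.70646984690485 283.33004898488446 211.87371359717838 [0.20369653 0.56840318 0.37162675] [ 0.23541901 -0.11806269 -0.96469637]
```

View pics/scene0.png

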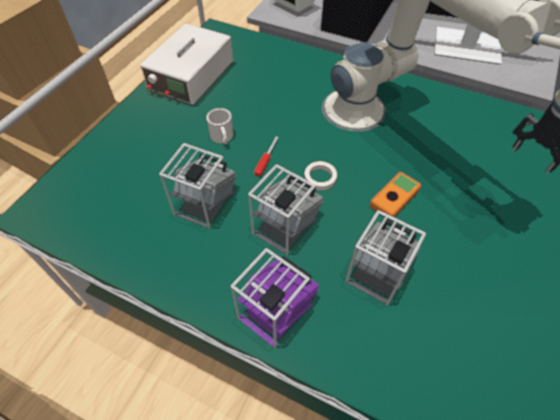

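View pics/side0.png

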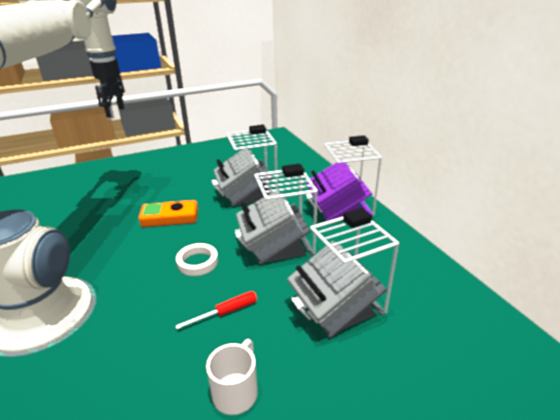

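Run:
```python
import cv2,numpy as np
s=cv2.imread('pics/scene0.png');d=cv2.imread('pics/side0.png')
# scene: x150-430,y130-350 ; side x200-410,y115-345
def grid(im,x0,y0,x1,y1,k):
    o=cv2.resize(im[y0:y1,x0:x1],None,fx=k,fy=k,interpolation=cv2.INTER_CUBIC)
    return o
a=grid(s,155,140,430,305,2.9); b=grid(d,200,120,400,340,2.6)
cv2.imwrite('pics/a.png',a);cv2.imwrite('pics/b.png',b);print(a.shape,b.shape)
from h import *
cs=dict(R=0)
cs=cam('scene');cd=cam('side')
for n,p,q in (('L',(398,252),(257,129)),('M',(285,199),(292,170)),('Rt',(195,173),(357,218))):
    print(n,tri([ray(cs,*p),ray(cd,*q)]))
for n,p,z in (('meter',(396,194),.036),('tape',(320,175),.02),('driver',(265,158),.02),('cup',(220,126),.04)): print(n,plane(cs,*p,z))
```

```text
(478, 798, 3) (572, 520, 3)
L (array([0.64743617, 0.31434361, 0.2006768 ]), [np.float64(0.0002486090511744888), np.float64(0.00024860905117445297)])
M (array([0.62460903, 0.01549029, 0.20111057]), [np.float64(0.00017097542550220874), np.float64(0.00017097542550230038)])
Rt (array([ 0.65138963, -0.23494288,  0.20012825]), [np.float64(0.001082460656726432), np.float64(0.0010824606567261664)])
meter [0.34677617 0.25777836 0.036     ]
tape [0.36523602 0.01849443 0.02      ]
driver [ 0.37714252 -0.17156451  0.02      ]
cup [ 0.32955348 -0.36800154  0.04      ]
```

View pics/a.png

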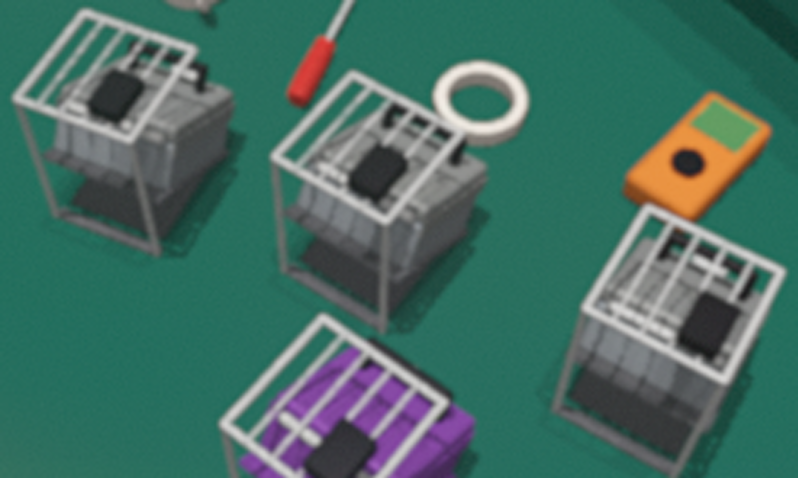

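View pics/b.png

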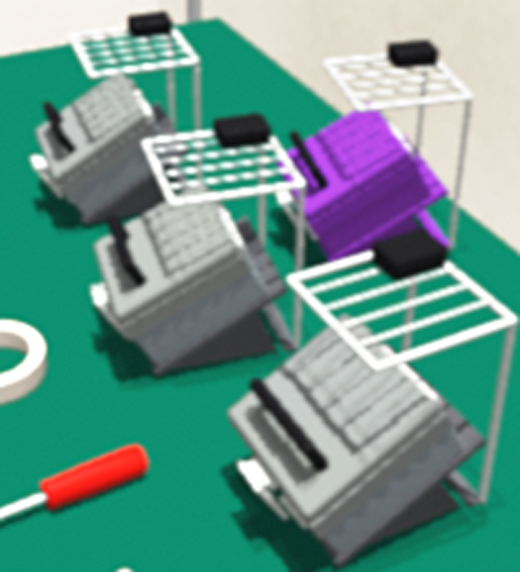

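Run:
```python
from h import *
cs=cam('scene');cd=cam('side')
S=lambda p:(p[0]/2.9+155,p[1]/2.9+140)
D=lambda p:(p[0]/2.6+200,p[1]/2.6+120)
for n,al,ar,bf,bn in (('Rt',(205,78),(130,48),(255,385),(320,465)),('M',(460,158),(388,110),(115,222),(137,280)),('L',(748,288),(672,240),(48,105),(66,152))):
    p,e=tri([ray(cs,*S(al)),ray(cd,*D(bf))]); q,e2=tri([ray(cs,*S(ar)),ray(cd,*D(bn))])
    v=p-q; print(n,p.round(4),q.round(4),np.round(e+e2,4),'mid',((p+q)/2).round(4),'len',np.linalg.norm(v).round(4),'yaw',np.degrees(np.arctan2(-v[0],v[1])))
# shelf corners at z=.189 from scene: front-left(+y,robot), front-right, back-right, back-left
for n,pts in (('Rt',[(195,50),(85,12),(15,98),(133,138)]),('M',[(465,130),(352,75),(275,157),(388,220)]),('L',[(782,270),(650,208),(585,305),(728,380)])):
    P=np.array([plane(cs,*S(p),.189) for p in pts]); print(n,P[:,:2].round(4).tolist(),P.mean(0).round(4))
    w=P[0]-P[1];w2=P[3]-P[2]; print([np.degrees(np.arctan2(-v[0],v[1])).round(1) for v in (w,w2)],np.linalg.norm(w),np.linalg.norm(P[0]-P[3]))
```

```text
Rt [ 0.5263 -0.2234  0.1033] [ 0.5277 -0.3182  0.1015] [0.0008 0.0008 0.0041 0.0041] mid [ 0.527  -0.2708  0.1024] len 0.0948 yaw 0.8632872983462649
M [0.5077 0.0528 0.107 ] [ 0.4891 -0.0394  0.1041] [0.0023 0.0023 0.0049 0.0049] mid [0.4984 0.0067 0.1055] len 0.0941 yaw -11.41928840214186
L [0.5268 0.3442 0.1053] [0.5106 0.261  0.0918] [0.0038 0.0038 0.0088 0.0088] mid [0.5187 0.3026 0.0986] len 0.0858 yaw -10.99131897468349
Rt [[0.5623, -0.2045], [0.5662, -0.3256], [0.6863, -0.323], [0.6786, -0.2005]] [ 0.6234 -0.2634  0.189 ]
[np.float64(1.8), np.float64(3.6)] 0.12121818504605096 0.11639673304082841
M [[0.5396, 0.0631], [0.5253, -0.0571], [0.6417, -0.076], [0.6591, 0.0427]] [ 0.5914 -0.0069  0.189 ]
[np.float64(-6.8), np.float64(-8.4)] 0.12106518216158864 0.12125115682381564
L [[0.5614, 0.3571], [0.549, 0.2393], [0.6648, 0.2221], [0.68, 0.3453]] [0.6138 0.291  0.189 ]
[np.float64(-6.0), np.float64(-7.0)] 0.1184364001760265 0.11919728192947471
```

>>> move_arm(increments=[0.085,0.1,-0.12,0.15,-0.9,0.085,0.1,-0.12,0.15,-0.9,0.085,0.1,-0.12,0.15,-0.9,0.085,0.1,-0.12,0.15,-0.9,0.085,0.1,-0.12,0.15,-0.9], grip_force=40)

```text
t: 0.98
position: [0.3661, 0.4174, 0.3602]
eef_rot: [3.137, -0.002, 1.777]
wrist_force: [0.1, -0.3, -0.7]
width: 0.995
grasp_force: 0.0
```

>>> move_arm(increments=[0.085,0.1,-0.12,0,-0.33,0.085,0.1,-0.12,0,-0.33,0.085,0.1,-0.12,0,-0.33,0.085,0.1,-0.12,0,-0.33])

```text
t: 1.48
position: [0.4659, 0.2967, 0.3569]
eef_rot: [-3.141, 0.0, 1.451]
wrist_force: [-1.0, 0.8, 0.4]
width: 0.996
grasp_force: 0.0
```

Run:
```python
from h import *
s=sensors.sense(); print(s['t'],s['position'],s['eef_rot'],s['q'])
c=cam('wrist'); save(c,'w1.png'); np.savez('w1.npz',**{k:c[k] for k in('R','t','cx','cy','f')})
```

```text
1.475 [0.46590782 0.29674651 0.35686531] [-3.14134182e+00  4.85756415e-04  1.45104851e+00] [ 5.05699010e-01  4.91272850e-02  1.00373477e+00 -2.84310249e-04
  2.08921832e+00  6.25306070e-01]
```

View pics/w1.png

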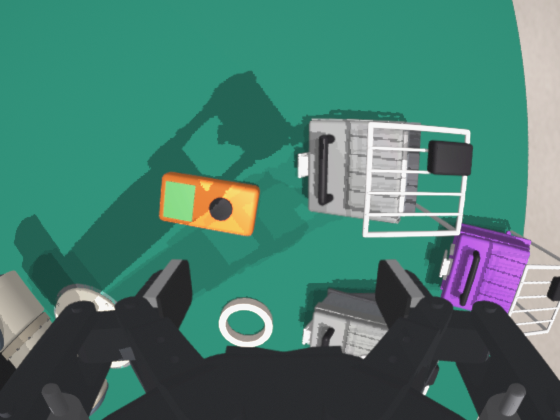

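>>> move_arm(increments=[0.085,0.3,0,0,0,0.085,0.3,0,0,0,0.085,0.3,0,0,0,0.085,0.3,0,0,0,0.085,0.3,0,0,0])

```text
t: 2.15
position: [0.7176, 0.2847, 0.3137]
eef_rot: [3.127, -0.009, 1.456]
wrist_force: [1.0, 0.7, -1.5]
width: 0.993
grasp_force: 0.0
```

>>> move_arm(increments=[0.085,0.3,0,0,0,0.085,0.3,0,0,0,0.085,0.3,0,0,0])

```text
t: 2.52
position: [0.7886, 0.254, 0.2637]
eef_rot: [3.069, -0.036, 1.458]
wrist_force: [0.5, 0.0, 0.4]
width: 0.997
grasp_force: 0.0
```

Run:
```python
from h import *
s=sensors.sense(); print(s['t'],s['position'],s['eef_rot'],s['q'])
```

```text
2.525 [0.78860514 0.25400633 0.26369352] [ 3.06874311 -0.03612961  1.45765291] [0.26773857 0.83171696 0.17042264 0.0072297  2.05839047 0.38584489]
```

>>> move_arm(increments=[0.085,0,0,0.06,0,0.085,-0.15,0.03,0.1,0,0.085,-0.15,0.03,0.1,0,0.085,-0.15,0.03,0.1,0,0.085,-0.15,0.03,0.1,0])

```text
t: 3.15
position: [0.6368, 0.2844, 0.3687]
eef_rot: [3.063, -0.039, 1.459]
wrist_force: [1.2, 0.4, -0.3]
width: 0.994
grasp_force: 0.0
```

Run:
```python
from h import *
s=sensors.sense(); print(s['t'],s['position'],s['eef_rot'],s['q'])
```

```text
3.15 [0.63677778 0.28435841 0.36866492] [ 3.06343328 -0.03869158  1.45925956] [ 0.37236167  0.40870355  0.56676189 -0.00250574  2.07895882  0.48409676]
```

>>> move_arm(increments=[0.085,0,-0.31,0.0,0,0.085,0,-0.31,0,0,0.085,0,-0.31,0,0,0.085,0,-0.31,0,0,0.085,0,-0.34,0,0])

```text
t: 3.78
position: [0.6392, -0.0323, 0.3636]
eef_rot: [3.07, -0.036, 1.456]
wrist_force: [1.3, 0.1, 0.2]
width: 0.992
grasp_force: 0.0
```

>>> move_arm(increments=[0.085,0.25,-0.05,0.0,0,0.085,0.25,-0.05,0,0,0.085,0.25,-0.05,0,0])

```text
t: 4.15
position: [0.7804, -0.0618, 0.342]
eef_rot: [3.047, -0.038, 1.455]
wrist_force: [-7.6, -0.5, 23.6]
width: 0.999
grasp_force: 0.0
```

>>> move_arm(increments=[0.085,0.1,0,0.03,0,0.085,0.1,0,0.03,0])

```text
t: 4.4
position: [0.8114, -0.0561, 0.3253]
eef_rot: [3.0, -0.04, 1.456]
wrist_force: [-0.7, -0.8, 0.4]
width: 0.999
grasp_force: 0.0
```

>>> move_arm(increments=[0.085,0.1,0,0.03,0,0.085,0.1,0,0.03,0])

```text
t: 4.65
position: [0.8406, -0.0509, 0.3165]
eef_rot: [2.944, -0.043, 1.457]
wrist_force: [0.1, -0.0, 0.9]
width: 0.994
grasp_force: 0.0
```

>>> move_arm(increments=[0.085,0.1,-0.01,0.05,0,0.085,0.1,-0.01,0.05,0])

```text
t: 4.9
position: [0.8617, -0.0547, 0.3166]
eef_rot: [2.892, -0.046, 1.458]
wrist_force: [-0.2, -0.6, -0.6]
width: 0.995
grasp_force: 0.0
```

>>> move_arm(increments=[0.085,0.1,-0.01,0.05,0,0.085,0.1,-0.01,0.05,0])

```text
t: 5.15
position: [0.8832, -0.0581, 0.3166]
eef_rot: [2.839, -0.048, 1.458]
wrist_force: [0.6, -0.5, 0.8]
width: 0.997
grasp_force: 0.0
```

>>> move_arm(increments=[0.085,0.1,-0.01,0.05,0,0.085,0.1,-0.01,0.05,0])

```text
t: 5.4
position: [0.9049, -0.0612, 0.3171]
eef_rot: [2.787, -0.051, 1.459]
wrist_force: [-0.7, -0.4, 0.4]
width: 0.998
grasp_force: 0.0
```

>>> move_arm(increments=[0.085,0.1,-0.01,0.05,0,0.085,0.1,-0.01,0.05,0])

```text
t: 5.65
position: [0.9265, -0.0643, 0.3183]
eef_rot: [2.734, -0.054, 1.46]
wrist_force: [0.0, -0.1, -0.2]
width: 0.991
grasp_force: 0.0
```

>>> move_arm(increments=[0.085,0.1,-0.01,0.05,0,0.085,0.1,-0.01,0.05,0])

```text
t: 5.9
position: [0.9479, -0.0672, 0.3204]
eef_rot: [2.68, -0.056, 1.462]
wrist_force: [-0.1, 0.4, -0.0]
width: 0.997
grasp_force: 0.0
```

>>> move_arm(increments=[0.085,0.1,-0.01,0.05,0,0.085,0.1,-0.01,0.05,0])

```text
t: 6.15
position: [0.969, -0.0701, 0.3234]
eef_rot: [2.626, -0.058, 1.463]
wrist_force: [-0.8, -0.4, -0.3]
width: 0.997
grasp_force: 0.0
```

>>> move_arm(increments=[0.085,-0.05,0,0.02,0,0.085,-0.26,0.18,0.02,0,0.085,-0.26,0.18,0.02,0,0.085,-0.26,0.18,0.02,0,0.085,-0.26,0.18,0.02,0])

```text
t: 6.78
position: [0.73, 0.0915, 0.3439]
eef_rot: [2.626, -0.059, 1.463]
wrist_force: [0.8, 0.8, 1.6]
width: 0.996
grasp_force: 0.0
```

>>> move_arm(increments=[0.085,-0.28,0.2,0,0,0.085,-0.28,0.2,0,0,0.085,-0.28,0.2,0,0,0.085,-0.28,0.2,0,0,0.085,-0.28,0.2,0,0])

```text
t: 7.4
position: [0.4758, 0.2724, 0.344]
eef_rot: [2.625, -0.059, 1.462]
wrist_force: [0.5, 1.0, 0.4]
width: 0.995
grasp_force: 0.0
```

Run:
```python
from h import *
from scipy.spatial.transform import Rotation as Ro
s=sensors.sense(); print(s['t'],s['position'],s['eef_rot'],s['q']); print(Ro.from_euler('xyz',s['eef_rot']).as_matrix().round(3))
```

```text
7.4 [0.47580864 0.27239308 0.34396782] [ 2.62522902 -0.05896713  1.46201824] [ 0.66311319 -0.39500062  1.50868834 -0.312896    1.60439764  0.70912779]
[[ 0.108  0.861  0.496]
 [ 0.992 -0.123 -0.003]
 [ 0.059  0.493 -0.868]]
```

Run:
```python
from h import *
c=cam('wrist'); save(c,'w2.png'); np.savez('w2.npz',**{k:c[k] for k in('R','t','cx','cy','f')})
for P in ((.519,.303,.110),): print(projf(c,P))
```

```text
(np.float64(217.7041049650287), np.float64(163.56698508465436))
```

>>> move_arm(increments=[0.05,-0.025,0.03,-0.11,0,0.05,-0.025,0.03,-0.11,0,0.05,-0.025,0.03,-0.11,0,0.05,-0.025,0.03,-0.11,0])

```text
t: 7.95
position: [0.4541, 0.302, 0.2371]
eef_rot: [2.622, -0.061, 1.463]
wrist_force: [-0.5, -0.5, 0.1]
width: 0.581
grasp_force: 0.0
```

Run:
```python
from h import *
s=sensors.sense(); print(s['t'],s['position'],s['eef_rot'],s['width'])
c=cam('wrist'); save(c,'w3.png'); np.savez('w3.npz',**{k:c[k] for k in('R','t','cx','cy','f')})
print(projf(c,(.519,.303,.110)))
a=cv2.imread('pics/w2.png');b=cv2.imread('pics/w3.png')
cv2.imwrite('pics/w23.png',np.vstack([a[:300],b[:300]]))
```

```text
7.95 [0.45412557 0.30195958 0.237125  ] [ 2.62194684 -0.06078016  1.46259109] 0.5810941357444671
(np.float64(277.5254069023997), np.float64(194.1501592870839))
```

View pics/w23.png

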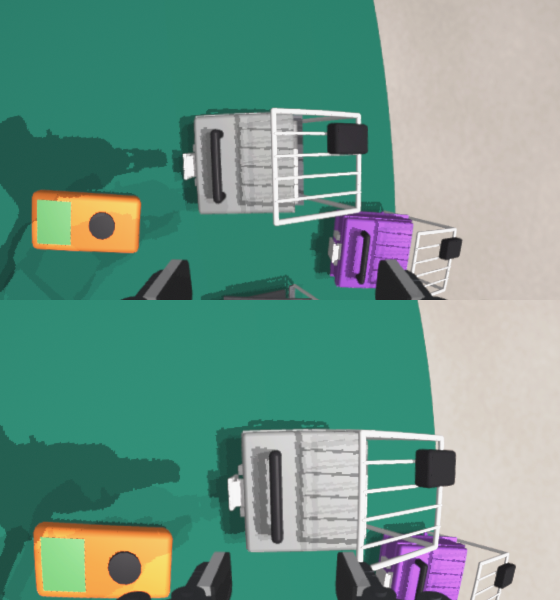

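```bash
cat >> h.py <<'E'
def load(n): return dict(np.load(n+'.npz')), cv2.imread(f'pics/{n}.png')
def bar(img,box,th=50):
    x0,y0,x1,y1=box; m=(img[y0:y1,x0:x1].max(2)<th).astype(np.uint8)
    n,l,st,ce=cv2.connectedComponentsWithStats(m); i=1+st[1:,4].argmax()
    (cx,cy),wh,_=cv2.minAreaRect(np.argwhere(l==i)[:,::-1].astype(np.float32))
    p=np.argwhere(l==i)[:,::-1].astype(float); mu=p.mean(0); d=np.linalg.svd(p-mu,full_matrices=False)[2][0]; d*=np.sign(d[1]); k=(p-mu)@d
    return mu+[x0,y0], mu+d*k.min()+[x0,y0], mu+d*k.max()+[x0,y0], st[i],wh
E
python3 - <<'E'
from h import *
c2,i2=load('w2');c3,i3=load('w3')
b2=bar(i2,(203,120,232,212));b3=bar(i3,(262,140,292,252))
print(b2,b3)
P=[tri([ray(c2,*b2[k],True),ray(c3,*b3[k],True)]) for k in(0,1,2)]
for p in P: print(p[0].round(4),np.round(p[1],4))
v=P[1][0]-P[2][0];print(v,np.degrees(np.arctan2(-v[0],v[1])))
E
```

```text
(array([212.87349398, 166.86144578]), array([211.11938822, 131.04312559]), array([214.55121061, 201.11992286]), array([  8,  11,   7,  71, 166], dtype=int32), (70.17124938964844, 3.7652862071990967)) (array([272.03361345, 195.5       ]), array([270.85285757, 151.08366307]), array([273.24441789, 241.04667008]), array([  7,  11,   7,  91, 238], dtype=int32), (90.00555419921875, 5.055243015289307))
[0.5144 0.3008 0.1054] [0.0013 0.0013]
[0.5172 0.3445 0.1105] [0.001 0.001]
[0.5064 0.2586 0.1122] [0.0001 0.0001]
[ 0.01083723  0.08597765 -0.00172588] -7.1840760913502
```

Run:
```python
from h import *
c2,i2=load('w2');c3,i3=load('w3')
print(i2[160,200:235].max(1)); print(i3[195,260:296].max(1))
for th in (75,95):
    b2=bar(i2,(203,120,232,212),th);b3=bar(i3,(262,140,292,252),th); print(th,b2[3:],b3[3:])
    P=[tri([ray(c2,*b2[k],True),ray(c3,*b3[k],True)]) for k in(0,1,2)]
    for p in P: print(p[0].round(4),np.round(p[1],4))
    v=P[1][0]-P[2][0];print(np.degrees(np.arctan2(-v[0],v[1])))
    print(plane(c3,*b3[0],.113,True))
```

```text
[163 141 121 110 109 109 109  98  97  96  88  60  44  45  52  65  88  82
  60  53  84 168 183 184 184 185 185 185 185 185 185 186 187 185 167]
[108 108 107 107 107 109 125 170 188 172  74  40  44  48  53  61  77  94
  94  69  61  84 149 201 206 206 207 207 207 207 208 208 208 208 207 195]
75 (array([  7,  10,  15,  73, 588], dtype=int32), (72.19071960449219, 12.517864227294922)) (array([  7,  11,  14,  92, 773], dtype=int32), (91.14952850341797, 11.227080345153809))
[0.5171 0.301  0.1072] [0.0003 0.0003]
[0.5212 0.3447 0.1096] [0.0003 0.0003]
[0.5099 0.2562 0.1108] [0.0002 0.0002]
-7.2583987337895834
[0.5143943  0.30266914 0.113     ]
95 (array([  6,   9,  17,  74, 779], dtype=int32), (73.20467376708984, 13.83864688873291)) (array([   6,   10,   15,   93, 1019], dtype=int32), (92.13662719726562, 12.08301067352295))
[0.5159 0.3013 0.1107] [0.0002 0.0002]
[0.5209 0.3457 0.1108] [0.0002 0.0002]
[0.509  0.257  0.1141] [0. 0.]
-7.642418261215
[0.51487041 0.30197507 0.113     ]
```

>>> move_arm(increments=[0.04,-0.01,0,-0.01,0,0.04,0.012,0,-0.04,0,0.04,0.029,0,-0.07,0,0.04,0.046,0,-0.1,0,0.04,0.057,0,-0.12,0], grip_force=30)

```text
t: 8.62
position: [0.5106, 0.3016, 0.1131]
eef_rot: [2.625, -0.059, 1.462]
wrist_force: [0.4, 0.1, 0.2]
width: 0.467
grasp_force: 0.0
```

>>> move_arm(increments=[0.04,0.005,0,-0.01,0,0.04,0.011,0,-0.018,0,0.04,0.011,0,-0.018,0])

```text
t: 9.0
position: [0.5213, 0.3021, 0.0959]
eef_rot: [2.625, -0.059, 1.462]
wrist_force: [0.0, -0.3, -0.5]
width: 0.469
grasp_force: 0.0
```

Run:
```python
from h import *
s=sensors.sense(); print(s['t'],s['position'],s['eef_rot'],s['width'],s['wrist_force'])
c=cam('wrist'); save(c,'w4.png'); d=cam('side'); save(d,'s4.png')
a=c['frame'][:,:,::-1]; b=cv2.resize(d['frame'][115:235,190:330,::-1],None,fx=2.5,fy=2.5)
o=np.zeros((420+300,560,3),np.uint8); o[:420]=a; o[420:720,:350]=b; cv2.imwrite('pics/v4.png',cv2.resize(o,None,fx=.83,fy=.83))
```

```text
9.0 [0.52127696 0.30206141 0.0958697 ] [ 2.62497839 -0.05862397  1.46247423] 0.4691788064807053 [ 0.0156909  -0.28657996 -0.53325505]
```

View pics/v4.png

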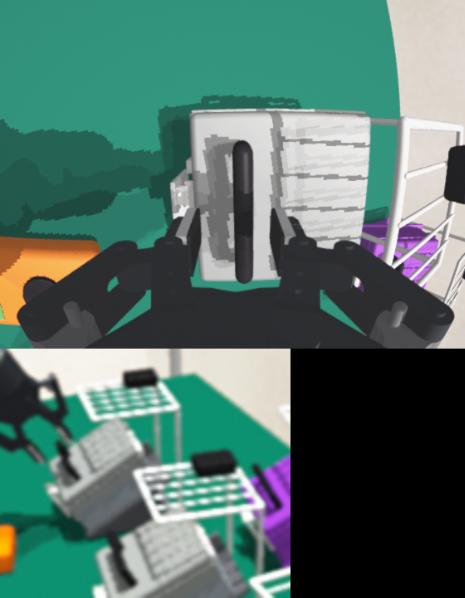

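>>> move_arm(increments=[0.0,0,0,0,0,0.0,0,0,0,0,0,0,0,0,0,0,0,0,0,0], grip_force=30)

```text
t: 9.6
position: [0.5211, 0.3021, 0.0957]
eef_rot: [2.625, -0.059, 1.463]
wrist_force: [0.2, 0.1, -0.7]
width: 0.001
grasp_force: 0.0
```

>>> move_arm(increments=[0.0,0.001,0,0.002,0,0.0,0.002,0,0.004,0,0,0.002,0,0.004,0])

```text
t: 9.98
position: [0.5233, 0.3021, 0.1]
eef_rot: [2.625, -0.059, 1.463]
wrist_force: [0.4, -0.0, -0.8]
width: 0.002
grasp_force: 0.0
```

Run:
```python
from h import *
from scipy.spatial.transform import Rotation as Ro
s=sensors.sense(); M=Ro.from_euler('xyz',s['eef_rot']).as_matrix(); p=np.array(s['position'])
c=cam('wrist'); save(c,'w5.png'); np.savez('w5.npz',**{k:c[k] for k in('R','t','cx','cy','f')}); d=cam('side'); save(d,'s5.png')
print('cam',-c['R'].T@c['t'],c['R'][2], M.T@(-c['R'].T@c['t']-p))
for n,X in (('tcp',p),('grasp',p-.019*M[:,2]),('bar',(.515,.3015,.112))): print(n,np.round(X,4),np.round(projf(c,X),1),np.round(proj(d,X),1))
a=c['frame'][120:400,150:420,::-1]; b=d['frame'][115:215,190:310,::-1]
o=np.zeros((560,800,3),np.uint8); A=cv2.resize(a,None,fx=1.7,fy=1.7); B=cv2.resize(b,None,fx=2.8,fy=2.8); o[:A.shape[0],:A.shape[1]]=A; o[:B.shape[0],460:460+B.shape[1]]=B; cv2.imwrite('pics/v5.png',o)
```

```text
cam [0.44653399 0.36922745 0.24737952] [ 0.45058155 -0.26431699 -0.8527091 ] [ 0.06697009 -0.00164966 -0.16621064]
tcp [0.5233 0.3021 0.1   ] [286.4 249.6] [222.6 168.1]
grasp [0.5139 0.3022 0.1165] [286.7 263.8] [219.1 163.9]
bar [0.515  0.3015 0.112 ] [284.4 261.7] [219.6 165.2]
```

View pics/v5.png

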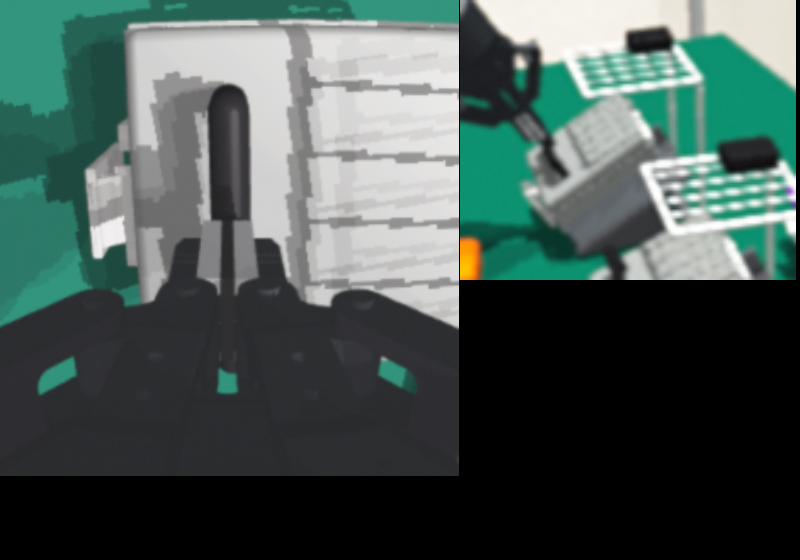

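Run:
```python
from h import *
c2,i2=load('w2');c3,i3=load('w3');c5,i5=load('w5')
s0=cv2.imread('pics/side0.png'); d=cam('side'); sc=cam('scene')
for th in (60,75,95):
    b2=bar(i2,(203,120,232,212),th);b3=bar(i3,(262,140,292,252),th); b5=bar(i5,(262,150,305,245),th)
    print(th,b5[1],b5[3]); R=[ray(c2,*b2[1],True),ray(c3,*b3[1],True),ray(c5,*b5[1],True)]
    for sel in ((0,1),(0,2),(1,2),(0,1,2)): print(sel,[np.round(x,4) for x in tri([R[k] for k in sel])])
for X in ((.521,.345,.111),(.509,.257,.113)): print(np.round(proj(d,X),1),np.round(projf(c5,X),1),np.round(proj(sc,X),1))
```

```text
60 [282.52119177 169.86128925] [ 11  20  22  75 918]
(0, 1) [array([0.5231, 0.3446, 0.1025]), array([0., 0.])]
(0, 2) [array([0.523 , 0.3456, 0.1057]), array([0.0014, 0.0014])]
(1, 2) [array([0.5302, 0.344 , 0.0916]), array([0.0013, 0.0013])]
(0, 1, 2) [array([0.5233, 0.3452, 0.1039]), array([0.001 , 0.001 , 0.0019])]
75 [283.08964953 169.98900651] [  10   20   25   75 1326]
(0, 1) [array([0.5212, 0.3447, 0.1096]), array([0.0003, 0.0003])]
(0, 2) [array([0.5231, 0.3456, 0.1062]), array([0.0014, 0.0014])]
(1, 2) [array([0.5357, 0.3429, 0.0836]), array([0.0006, 0.0006])]
(0, 1, 2) [array([0.5229, 0.3453, 0.1065]), array([0.0012, 0.0006, 0.0016])]
95 [282.83453521 169.9087804 ] [  10   20   25   75 1623]
(0, 1) [array([0.5209, 0.3457, 0.1108]), array([0.0002, 0.0002])]
(0, 2) [array([0.5223, 0.3463, 0.1078]), array([0.0009, 0.0009])]
(1, 2) [array([0.5307, 0.3445, 0.0931]), array([0.0003, 0.0003])]
(0, 1, 2) [array([0.5222, 0.3461, 0.1083]), array([0.0008, 0.0004, 0.001 ])]
[217.5 159.6] [283.  174.9] [415.5 235.6]
[222.  171.3] [285.7 336.5] [384.6 219.5]
```

>>> move_arm(increments=[0.04,0,0,0,0,0.04,0,0,0,0,0.04,-0.02,0,0.035,0,0.04,-0.04,0,0.07,0,0.04,-0.04,0,0.07,0])

```text
t: 10.8
position: [0.4836, 0.3034, 0.1745]
eef_rot: [2.62, -0.064, 1.464]
wrist_force: [0.3, -0.1, -0.1]
width: 0.471
grasp_force: 0.0
```

Run:
```python
from h import *
s=sensors.sense(); print(s['position'],s['eef_rot'])
c=cam('wrist'); save(c,'w6.png'); np.savez('w6.npz',**{k:c[k] for k in('R','t','cx','cy','f')})
```

```text
[0.48363679 0.30343588 0.17452324] [ 2.61981684 -0.06382439  1.46426392]
```

>>> move_arm(increments=[0.04,-0.06,0,0,0,0.04,-0.1,0,0,0,0.04,-0.1,0,0,0])

```text
t: 11.22
position: [0.3815, 0.3024, 0.1681]
eef_rot: [2.626, -0.057, 1.465]
wrist_force: [-0.1, -0.5, 0.1]
width: 0.468
grasp_force: 0.0
```

Run:
```python
from h import *
s=sensors.sense(); print(s['position'],s['eef_rot'])
c=cam('wrist'); save(c,'w7.png'); np.savez('w7.npz',**{k:c[k] for k in('R','t','cx','cy','f')})
a,b=[cv2.imread(f'pics/w{k}.png') for k in (6,7)]
cv2.imwrite('pics/v67.png',np.vstack([a[100:400],b[100:400]]))
```

```text
[0.38146989 0.30239607 0.16807774] [ 2.626278   -0.05734315  1.46528964]
```

View pics/v67.png

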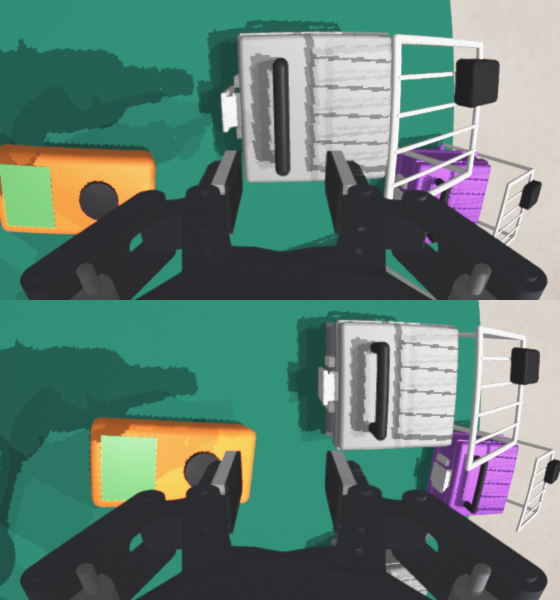

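Run:
```python
from h import *
c6,i6=load('w6');c7,i7=load('w7');c3,i3=load('w3');c2,i2=load('w2')
B={6:(264,140,300,290),7:(366,130,396,252),3:(262,140,292,252),2:(203,120,232,212)}
C={6:(c6,i6),7:(c7,i7),3:(c3,i3),2:(c2,i2)}
b={k:bar(C[k][1],B[k],80) for k in B}
for k in b: print(k,b[k])
for sel in ((6,7),(3,7),(2,3),(2,7)):
    P=[tri([ray(C[j][0],*b[j][k],True) for j in sel]) for k in(1,2)]
    print(sel,[(p[0].round(4),np.round(p[1],4)) for p in P],((P[0][0]+P[1][0])/2).round(4))
```

```text
6 (array([280.42288197, 216.8602462 ]), array([278.86184372, 157.97715183]), array([281.9398536 , 274.08112695]), array([   8,   18,   18,  117, 1381], dtype=int32), (116.1226577758789, 15.017877578735352))
7 (array([380.07454017, 189.68151016]), array([381.40518232, 141.95553508]), array([378.69895399, 239.01948745]), array([   2,   12,   21,   98, 1033], dtype=int32), (18.68566131591797, 97.09386444091797))
3 (array([275.04      , 196.05575758]), array([273.96525536, 150.95317014]), array([276.13642633, 242.06823578]), array([  7,  11,  14,  92, 825], dtype=int32), (91.15106964111328, 11.255943298339844))
2 (array([215.80404355, 165.9533437 ]), array([214.15161952, 129.90138157]), array([217.46155715, 202.11634828]), array([  7,  10,  16,  73, 643], dtype=int32), (72.29902648925781, 13.080414772033691))
(6, 7) [(array([0.522 , 0.3457, 0.1089]), array([0.0005, 0.0005])), (array([0.5106, 0.2552, 0.1101]), array([0.0001, 0.0001]))] [0.5163 0.3005 0.1095]
(3, 7) [(array([0.5217, 0.3451, 0.1092]), array([0.0002, 0.0002])), (array([0.51  , 0.2558, 0.1107]), array([0.0001, 0.0001]))] [0.5158 0.3005 0.11  ]
(2, 3) [(array([0.521 , 0.3447, 0.1102]), array([0.0003, 0.0003])), (array([0.5102, 0.256 , 0.1107]), array([0.0002, 0.0002]))] [0.5156 0.3004 0.1104]
(2, 7) [(array([0.5211, 0.3449, 0.1096]), array([0.0004, 0.0004])), (array([0.5102, 0.2559, 0.1106]), array([0.0003, 0.0003]))] [0.5157 0.3004 0.1101]
```

```bash
python3 - <<'E'
from h import *
from scipy.spatial.transform import Rotation as Ro
c5,_=load('w5');c6,i6=load('w6')
for c,p,e,hy in ((c5,(0.5233,.3021,.1),(2.625,-.059,1.463),.0),(c6,(.48364,.30344,.17452),(2.6198,-.0638,1.46426),.02)):
    M=Ro.from_euler('xyz',e).as_matrix()
    for x in (-.011,0,.011):
        for z in (0,-.01,-.019,-.03): print(x,z,[np.round(projf(c,np.array(p)+M@[x,y,z]),1) for y in (-hy,hy)])
E
python3 - <<'E'
import cv2,numpy as np
i=cv2.imread('pics/w5.png').max(2)
print(i[225:330:4,264:312:2])
E
```

```text
-0.011 0 [array([286.3, 267.7]), array([286.3, 267.7])]
-0.011 -0.01 [array([286.5, 275.6]), array([286.5, 275.6])]
-0.011 -0.019 [array([286.6, 283.5]), array([286.6, 283.5])]
-0.011 -0.03 [array([286.9, 294.2]), array([286.9, 294.2])]
0 0 [array([286.4, 249.7]), array([286.4, 249.7])]
0 -0.01 [array([286.6, 256.8]), array([286.6, 256.8])]
0 -0.019 [array([286.7, 264. ]), array([286.7, 264. ])]
0 -0.03 [array([287. , 273.7]), array([287. , 273.7])]
0.011 0 [array([286.4, 230.7]), array([286.4, 230.7])]
0.011 -0.01 [array([286.6, 237. ]), array([286.6, 237. ])]
0.011 -0.019 [array([286.8, 243.3]), array([286.8, 243.3])]
0.011 -0.03 [array([287. , 251.9]), array([287. , 251.9])]
-0.011 0 [array([250.9, 267.4]), array([321.8, 267.3])]
-0.011 -0.01 [array([249.1, 275.3]), array([323.8, 275.2])]
-0.011 -0.019 [array([247.4, 283.1]), array([325.8, 282.9])]
-0.011 -0.03 [array([245.2, 293.6]), array([328.5, 293.5])]
0 0 [array([250.2, 249.4]), array([322.6, 249.3])]
0 -0.01 [array([248.3, 256.5]), array([324.7, 256.4])]
0 -0.019 [array([246.5, 263.6]), array([326.9, 263.5])]
0 -0.03 [array
[... 2301 characters left out ...]
47  47  48  48  47  46  46  48  48  49  50  47  46  47  48  47  48
   47  47  48  48  47  49]
 [ 48  47  48  47  48  47  46  50  51  50  49  50  54  48  46  48  47  47
   48  47  46  48  48  48]
 [ 47  46  45  49  49  46  49  48  49  49  50  49  48  48  46  46  46  46
   47  46  47  47  47  47]
 [ 49  50  50  48  46  48  49  48  49  50  50  49  47  49  49  47  46  46
   49  49  49  50  50  49]
 [ 49  49  52  50  45  49  50  47  49  49  50  50  47  50  51  46  46  45
   48  49  49  49  49  49]
 [ 50  50  49  47  46  50  49  48  49  50  50  49  49  49  51  49  46  45
   45  50  49  50  49  50]
 [ 49  52  46  45  49  51  50  51  52  49  49  50  61  49  50  49  46  46
   47  50  49  49  49  49]]
```

>>> move_arm(increments=[0.04,0.05,-0.0015,0.01,0,0.04,0.095,-0.0015,0.0105,0,0.04,0.095,-0.0015,0.0105,0])

```text
t: 11.65
position: [0.4809, 0.2988, 0.1779]
eef_rot: [2.627, -0.056, 1.458]
wrist_force: [-0.8, -1.3, -0.4]
width: 0.469
grasp_force: 0.0
```

>>> move_arm(increments=[0.04,0.02,0,-0.035,0,0.04,0.035,0,-0.061,0,0.04,0.045,0,-0.079,0,0.04,0.045,0,-0.079,0])

```text
t: 12.15
position: [0.5224, 0.2992, 0.0976]
eef_rot: [2.629, -0.055, 1.461]
wrist_force: [-0.4, -0.3, 0.6]
width: 0.472
grasp_force: 0.0
```

>>> move_arm(increments=[0.04,0.004,0,-0.007,0,0.04,0.008,0,-0.014,0,0.04,0.008,0,-0.014,0])

```text
t: 12.52
position: [0.531, 0.3005, 0.0866]
eef_rot: [2.626, -0.058, 1.463]
wrist_force: [0.3, 0.0, -0.5]
width: 0.469
grasp_force: 0.0
```

>>> move_arm(increments=[0.04,0.003,0,-0.006,0,0.04,0.0055,0,-0.011,0,0.04,0.0055,0,-0.011,0])

```text
t: 12.9
position: [0.5364, 0.3003, 0.0752]
eef_rot: [2.626, -0.058, 1.463]
wrist_force: [0.5, -0.3, 0.3]
width: 0.466
grasp_force: 0.0
```

>>> move_arm(increments=[0.0,0,0,0,0,0.0,0,0,0,0,0.0,0,0,0,0], grip_force=30)

```text
t: 13.28
position: [0.5376, 0.3005, 0.0771]
eef_rot: [2.623, -0.059, 1.463]
wrist_force: [5.8, -0.1, -0.7]
width: 0.127
grasp_force: 29.3
```

>>> move_arm(increments=[0.0,0.001,0,0.002,0,0.0,0.002,0,0.004,0,0,0.002,0,0.004,0])

```text
t: 13.65
position: [0.5374, 0.3005, 0.0787]
eef_rot: [2.628, -0.057, 1.463]
wrist_force: [-5.0, 0.6, -2.4]
width: 0.127
grasp_force: 29.6
```

>>> move_arm(increments=[0.0,0.001,0,0.002,0,0.0,0.002,0,0.004,0,0,0.002,0,0.004,0])

```text
t: 14.02
position: [0.5372, 0.3004, 0.0792]
eef_rot: [2.634, -0.055, 1.463]
wrist_force: [-6.5, 2.2, -9.2]
width: 0.13
grasp_force: 29.4
```

>>> move_arm(increments=[0.0,0.001,0,0.003,0,0.0,0.0025,0,0.006,0,0,0.0025,0,0.006,0], grip_force=45)

```text
t: 14.4
position: [0.5368, 0.3002, 0.0794]
eef_rot: [2.643, -0.052, 1.463]
wrist_force: [-5.7, 7.5, -24.0]
width: 0.118
grasp_force: 44.0
```

>>> move_arm(increments=[0.0,-0.003,0,-0.007,0,0.0,-0.006,0,-0.012,0,0.04,-0.006,0,-0.012,0,0.04,-0.006,0,-0.012,0,0.04,-0.006,0,-0.012,0], grip_force=30)

```text
t: 15.02
position: [0.5376, 0.3007, 0.0793]
eef_rot: [2.624, -0.06, 1.463]
wrist_force: [1.0, 0.5, 0.5]
width: 0.467
grasp_force: 0.0
```

>>> move_arm(increments=[0.04,-0.015,0,0.026,0,0.04,-0.035,0,0.061,0,0.04,-0.06,0,0.105,0,0.04,-0.095,0,0.16,0,0.04,-0.095,-0.05,0.17,0])

```text
t: 15.65
position: [0.441, 0.2538, 0.254]
eef_rot: [2.62, -0.064, 1.471]
wrist_force: [1.2, -1.2, 1.2]
width: 0.469
grasp_force: 0.0
```

>>> move_arm(increments=[0.04,0,-0.24,0,0,0.04,0,-0.24,0,0,0.04,0,-0.24,0,0,0.04,0,-0.24,0,0,0.04,0,-0.24,0,0])

```text
t: 16.27
position: [0.4439, 0.0045, 0.2487]
eef_rot: [2.627, -0.057, 1.45]
wrist_force: [-1.0, 0.2, 0.8]
width: 0.467
grasp_force: 0.0
```

Run:
```python
from h import *
s=sensors.sense(); print(s['position'],s['eef_rot'],s['t'])
c=cam('wrist'); save(c,'w8.png'); np.savez('w8.npz',**{k:c[k] for k in('R','t','cx','cy','f')})
print(projf(c,(.5077,.0528,.111)),projf(c,(.4891,-.0394,.111)))
```

```text
[0.44388291 0.00452674 0.24865279] [ 2.6265053  -0.05740826  1.44981565] 16.275
(np.float64(265.3354678351539), np.float64(144.87960575499514)) (np.float64(262.3683056307521), np.float64(239.05016352039888))
```

>>> move_arm(increments=[0.04,-0.06,0,-0.03,0,0.04,-0.08,0,-0.06,0,0.04,-0.08,0,-0.06,0])

```text
t: 16.7
position: [0.4342, 0.0172, 0.2027]
eef_rot: [2.685, -0.049, 1.462]
wrist_force: [-0.5, 0.1, -0.5]
width: 0.471
grasp_force: 0.0
```

Run:
```python
from h import *
s=sensors.sense(); print(s['position'],s['eef_rot'],s['t'])
c=cam('wrist'); save(c,'w9.png'); np.savez('w9.npz',**{k:c[k] for k in('R','t','cx','cy','f')})
E1=np.array(projf(c,(.5077,.0528,.111)));E2=np.array(projf(c,(.4891,-.0394,.111))); print(E1,E2)
c8,i8=load('w8'); i9=cv2.imread('pics/w9.png')
def box(c):
    a=np.array([projf(c,(.505,.055,.111)),projf(c,(.49,-.04,.111))]); return (int(a[:,0].min()-14),int(a[:,1].min()-8),int(a[:,0].max()+14),int(a[:,1].max()+8))
print(box(c8),box(c))
b8=bar(i8,box(c8),80);b9=bar(i9,box(c),80);print(b8,b9)
P=[tri([ray(c8,*b8[k],True),ray(c,*b9[k],True)]) for k in(0,1,2)]
for p in P: print(p[0].round(4),np.round(p[1],4))
print(((P[1][0]+P[2][0])/2).round(4)); v=P[1][0]-P[2][0]; print(np.linalg.norm(v),np.degrees(np.arctan2(-v[0],v[1])))
```

```text
[0.43418898 0.01721738 0.2026637 ] [ 2.68503498 -0.04889615  1.46204306] 16.7
[309.32055809 157.64520869] [301.78454685 261.41368454]
(248, 135, 277, 247) (288, 147, 320, 269)
(array([261.63078849, 193.59949937]), array([261.74756012, 147.99423266]), array([261.51197731, 240.00131091]), array([  9,  13,  12,  93, 799], dtype=int32), (10.999998092651367, 91.99998474121094)) (array([304.21939736, 211.9952919 ]), array([305.93088456, 159.96483257]), array([302.53998489, 263.05065618]), array([   8,   13,   17,  104, 1062], dtype=int32), (14.014801979064941, 103.14753723144531))
[0.4936 0.0079 0.1168] [0.0002 0.0002]
[0.5037 0.0509 0.111 ] [0.0005 0.0005]
[ 0.4831 -0.035   0.1235] [0.0004 0.0004]
[0.4934 0.0079 0.1173]
0.0891672154181299 -13.533369442175186
```

Run:
```python
from h import *
from scipy.spatial.transform import Rotation as Ro
s=sensors.sense(); print(s['position']); print(Ro.from_euler('xyz',s['eef_rot']).as_matrix().round(3), s['q'])
c8,i8=load('w8');c9,i9=load('w9')
b8=bar(i8,(248, 135, 277, 247),80);b9=bar(i9,(288, 147, 320, 269),80)
for z in (.111,.117):
  for c,b in ((c8,b8),(c9,b9)):
    p,q=plane(c,*b[1],z,True),plane(c,*b[2],z,True); v=p-q; print(z,((p+q)/2).round(4),np.degrees(np.arctan2(-v[0],v[1])),np.linalg.norm(v))
```

```text
[0.43419486 0.01692666 0.20267039]
[[ 0.109  0.89   0.443]
 [ 0.993 -0.119 -0.004]
 [ 0.049  0.44  -0.897]] [-0.05676063 -0.85476676  2.02607789  0.02068257  1.51182179  0.06755787]
0.111 [0.4957 0.0052 0.111 ] -9.657374944004617 0.09182743245198295
0.111 [0.4969 0.005  0.111 ] -8.84455810262712 0.0936703116359459
0.117 [0.493  0.0066 0.117 ] -9.657374944004573 0.08989474615701913
0.117 [0.4937 0.007  0.117 ] -8.844558102627124 0.0913589919441141
```

>>> move_arm(increments=[0.04,0.016,-0.0105,0,0,0.04,0.036,-0.0105,-0.04,0,0.04,0.053,-0.0105,-0.075,0,0.04,0.063,-0.0105,-0.095,0,0.04,0.063,-0.0105,-0.095,0])

```text
t: 17.38
position: [0.4969, 0.0055, 0.1082]
eef_rot: [2.686, -0.049, 1.459]
wrist_force: [-0.5, 0.1, -0.3]
width: 0.465
grasp_force: 0.0
```

Run:
```python
from h import *
s=sensors.sense(); print(s['position'],s['eef_rot'],s['t'],s['wrist_force'],s['q'])
c=cam('wrist'); save(c,'w10.png'); np.savez('w10.npz',**{k:c[k] for k in('R','t','cx','cy','f')})
for z in (.111,.117):
    a=np.array([projf(c,(.503,.051,z)),projf(c,(.49,-.04,z))]); print(a)
i=c['frame'].max(2)
u,v=projf(c,(.4985,.03,.115)); v=int(v); print(u,v,i[v,int(u)-25:int(u)+25])
```

```text
[0.49686802 0.00551035 0.10816917] [ 2.68553821 -0.04892888  1.45923835] 17.375 [-0.53004812  0.10429837 -0.25940278] [-0.07922566 -0.67529517  2.09675912  0.03112123  1.26267261  0.04115456]
[[288.83915431 165.95458509]
 [287.24589359 323.93392863]]
[[294.33091866 166.73772448]
 [291.9141589  328.74263376]]
289.46648320743407 208 [111 110 111 111 110 110 110 111 111 111 112 113 114 116 120  76  41  39
  42  43  46  48  50  54  54  59  62  67  81  98 102  93  81  71  61  58
  57  60  88 156 210 214 214 215 215 215 215 215 215 215]
```

>>> move_arm(increments=[0.04,0.006,0.001,-0.012,0,0.04,0.011,0.001,-0.022,0,0.04,0.015,0.001,-0.03,0,0.04,0.015,0.001,-0.03,0])

```text
t: 17.92
position: [0.5124, 0.0056, 0.0795]
eef_rot: [2.683, -0.049, 1.458]
wrist_force: [0.6, -0.5, 0.5]
width: 0.468
grasp_force: 0.0
```

>>> move_arm(increments=[0.0,0,0,0,0,0.0,0,0,0,0,0.0,0,0,0,0], grip_force=30)

```text
t: 18.3
position: [0.5136, 0.0054, 0.0818]
eef_rot: [2.678, -0.049, 1.457]
wrist_force: [5.1, -0.9, -0.7]
width: 0.128
grasp_force: 29.2
```

>>> move_arm(increments=[0.0,0.001,0,0.002,0,0.0,0.002,0,0.004,0,0,0.002,0,0.004,0])

```text
t: 18.68
position: [0.5135, 0.0054, 0.0833]
eef_rot: [2.685, -0.049, 1.457]
wrist_force: [-5.7, -1.3, -1.8]
width: 0.127
grasp_force: 29.7
```

>>> move_arm(increments=[0.0,0.001,0,0.002,0,0.0,0.002,0,0.004,0,0,0.002,0,0.004,0])

```text
t: 19.05
position: [0.5134, 0.0055, 0.0852]
eef_rot: [2.691, -0.048, 1.457]
wrist_force: [-13.9, -2.0, -2.7]
width: 0.122
grasp_force: 30.2
```

>>> move_arm(increments=[0.0,0.001,0,0.003,0,0.0,0.0025,0,0.006,0,0,0.0025,0,0.006,0], grip_force=45)

```text
t: 19.42
position: [0.5133, 0.0055, 0.0888]
eef_rot: [2.699, -0.047, 1.457]
wrist_force: [-27.0, -1.5, -1.8]
width: 0.121
grasp_force: 44.6
```

>>> move_arm(increments=[0.0,-0.004,0,0.002,0,0.0,-0.0075,0,0.005,0,0,-0.0075,0,0.005,0])

```text
t: 19.8
position: [0.515, 0.0052, 0.1026]
eef_rot: [2.671, -0.05, 1.458]
wrist_force: [18.8, -1.7, -7.0]
width: 0.12
grasp_force: 44.3
```

>>> move_arm(increments=[0.0,-0.002,0,-0.006,0,0.0,0.0,0,-0.012,0,0,0.001,0,-0.017,0,0.04,0.001,0,-0.017,0,0.04,0.001,0,-0.017,0], grip_force=30)

```text
t: 20.42
position: [0.5127, 0.0058, 0.0828]
eef_rot: [2.681, -0.049, 1.458]
wrist_force: [-0.9, 0.5, -0.1]
width: 0.469
grasp_force: 0.0
```

>>> move_arm(increments=[0.04,0,0,0,0,0.04,-0.011,0,0.023,0,0.04,-0.03,0,0.06,0,0.04,-0.049,0,0.1,0,0.04,-0.049,0,0.13,0])

```text
t: 21.05
position: [0.4634, 0.0057, 0.2157]
eef_rot: [2.678, -0.049, 1.458]
wrist_force: [0.4, 0.0, 1.1]
width: 0.467
grasp_force: 0.0
```

>>> move_arm(increments=[0.04,0.015,-0.235,0.035,0.12,0.04,0.015,-0.235,0.035,0.12,0.04,0.015,-0.235,0.035,0.12,0.04,0.015,-0.235,0.035,0.12,0.04,0.015,-0.235,0.035,0.12])

```text
t: 21.68
position: [0.4782, -0.2336, 0.2468]
eef_rot: [2.683, -0.05, 1.572]
wrist_force: [-0.3, 0.1, -0.2]
width: 0.467
grasp_force: 0.0
```

Run:
```python
from h import *
s=sensors.sense(); print(s['position'],s['eef_rot'],s['t'],s['wrist_force'])
c=cam('wrist'); save(c,'w11.png'); np.savez('w11.npz',**{k:c[k] for k in('R','t','cx','cy','f')})
```

```text
[ 0.4782104  -0.23356369  0.24677274] [ 2.68300117 -0.05017892  1.57161359] 21.675 [-0.3296529   0.10300578 -0.18167998]
```

>>> move_arm(increments=[0.04,-0.02,-0.03,-0.04,0,0.04,-0.025,-0.035,-0.05,0,0.04,-0.025,-0.035,-0.05,0])

```text
t: 22.1
position: [0.4539, -0.2631, 0.1975]
eef_rot: [2.681, -0.05, 1.578]
wrist_force: [-0.8, -0.4, -0.1]
width: 0.464
grasp_force: 0.0
```

```bash
cat >> h.py <<'E'
def boxf(c,P,Q,m=14):
    a=np.array([projf(c,P),projf(c,Q)]); return (int(a[:,0].min()-m),int(a[:,1].min()-8),int(a[:,0].max()+m),int(a[:,1].max()+8))
E
python3 - <<'E'
from h import *
from scipy.spatial.transform import Rotation as Ro
s=sensors.sense(); print(s['position'],s['eef_rot'],s['t']); print(Ro.from_euler('xyz',s['eef_rot']).as_matrix().round(3))
c=cam('wrist'); save(c,'w12.png'); np.savez('w12.npz',**{k:c[k] for k in('R','t','cx','cy','f')})
D=[load('w11'),load('w12')]; B=[]
for c,i in D:
    b=bar(i,boxf(c,(.526,-.222,.111),(.528,-.314,.111)),80); B.append(b); print(boxf(c,(.526,-.222,.111),(.528,-.314,.111)),[np.round(x,1) for x in b])
    for z in (.111,.117):
        p,q=plane(c,*b[1],z,True),plane(c,*b[2],z,True); v=p-q; print(z,((p+q)/2).round(4),np.degrees(np.arctan2(-v[0],v[1])),np.linalg.norm(v))
P=[tri([ray(D[j][0],*B[j][k],True) for j in(0,1)]) for k in(1,2)]
print(P,(P[0][0]+P[1][0])/2)
E
```

```text
[ 0.45387973 -0.26309995  0.19751913] [ 2.68111575 -0.05035923  1.57832966] 22.1
[[-0.008  0.896  0.444]
 [ 0.999 -0.016  0.048]
 [ 0.05   0.444 -0.895]]
(253, 181, 285, 284) [array([266.8, 233.6]), array([263.7, 188.1]), array([269.7, 277.2]), array([  6,   7,  18,  90, 889], dtype=int32), array([89.3, 13.6])]
0.111 [ 0.524  -0.2669  0.111 ] 1.8115683694437996 0.09385160021422945
0.117 [ 0.5215 -0.265   0.117 ] 1.8115683694437443 0.09189086208211095
(301, 153, 330, 269) [array([312.9, 213. ]), array([311.2, 161. ]), array([314.6, 262. ]), array([   5,    8,   15,  102, 1050], dtype=int32), array([101.1,  12.5])]
0.111 [ 0.5241 -0.2677  0.111 ] 2.466270352481372 0.09224432174601475
0.117 [ 0.5204 -0.2661  0.117 ] 2.466270352481357 0.08991697935986272
[(array([ 0.52523408, -0.22148404,  0.10526266]), [np.float64(0.0005829546044140153), np.float64(0.0005829546044141167)]), (array([ 0.5242819 , -0.31242148,  0.11388276]), [np.float64(1.0293288536621771e-05), np.float64(1.0293288536609418e-05)])] [ 0.52475799 -0.26695276  0.10957271]
```

>>> move_arm(increments=[0.04,0.027,-0.0086,0,0,0.04,0.047,-0.0065,-0.04,0,0.04,0.064,-0.005,-0.075,0,0.04,0.074,-0.0035,-0.095,0,0.04,0.074,-0.0035,-0.095,0])

```text
t: 22.78
position: [0.5285, -0.266, 0.1023]
eef_rot: [2.682, -0.051, 1.58]
wrist_force: [-0.3, -0.6, -0.8]
width: 0.467
grasp_force: 0.0
```

Run:
```python
from h import *
s=sensors.sense(); print(s['position'],s['eef_rot'],s['t'],s['wrist_force'])
c=cam('wrist'); save(c,'w13.png')
i=c['frame'].max(2)
u,v=projf(c,(.5241,-.243,.110)); v=int(v); print(u,v,int(u)-25,i[v,int(u)-25:int(u)+25])
```

```text
[ 0.52849893 -0.26597958  0.10234579] [ 2.68192513 -0.05061748  1.58039665] 22.775 [-0.31280683 -0.59621883 -0.78928897]
284.79917390641475 212 259 [108 108 108 108 108 108 108 108 108 108 114 127 129 119  81  42  38  42
  46  49  50  51  55  57  57  62  72  81  83  95  97  82  67  59  58  59
  60  86 149 202 207 208 207 207 207 208 208 208 208 209]
```

>>> move_arm(increments=[0.04,0.006,0.0005,-0.012,0,0.04,0.01,0.001,-0.021,0,0.04,0.014,0.001,-0.028,0,0.04,0.014,0.001,-0.028,0])

```text
t: 23.32
position: [0.5416, -0.2666, 0.0737]
eef_rot: [2.682, -0.05, 1.578]
wrist_force: [-0.8, 0.4, -0.3]
width: 0.468
grasp_force: 0.0
```

>>> move_arm(increments=[0.0,0,0,0,0,0.0,0,0,0,0,0.0,0,0,0,0], grip_force=35)

```text
t: 23.7
position: [0.5436, -0.2672, 0.0766]
eef_rot: [2.676, -0.048, 1.578]
wrist_force: [8.8, -0.5, -1.8]
width: 0.123
grasp_force: 33.9
```

>>> move_arm(increments=[0.0,0,0,0.002,0,0.0,0,0,0.004,0,0,0,0,0.006,0,0,0,0,0.006,0])

```text
t: 24.2
position: [0.5432, -0.267, 0.0791]
eef_rot: [2.679, -0.049, 1.577]
wrist_force: [19.1, -4.6, -15.3]
width: 0.128
grasp_force: 34.6
```

>>> move_arm(increments=[0.0,0.003,0,0.002,0,0.0,0.003,0,0.004,0,0,0.003,0,0.004,0], grip_force=45)

```text
t: 24.58
position: [0.543, -0.2669, 0.0791]
eef_rot: [2.687, -0.051, 1.577]
wrist_force: [10.9, -6.8, -22.2]
width: 0.123
grasp_force: 44.4
```

>>> move_arm(increments=[0.0,-0.002,0,-0.005,0,0.0,-0.003,0,-0.009,0,0.04,-0.003,0,-0.009,0,0.04,-0.003,0,-0.009,0,0.04,-0.003,0,-0.009,0], grip_force=30)

```text
t: 25.2
position: [0.5418, -0.2671, 0.0761]
eef_rot: [2.681, -0.049, 1.578]
wrist_force: [0.2, 0.2, -0.4]
width: 0.469
grasp_force: 0.0
```

>>> move_arm(increments=[0.04,0,0,0,0,0.04,-0.011,-0.001,0.023,0,0.04,-0.03,-0.003,0.06,0,0.04,-0.049,-0.005,0.1,0,0.04,-0.049,-0.005,0.13,0])

```text
t: 25.82
position: [0.4921, -0.2725, 0.2083]
eef_rot: [2.679, -0.047, 1.577]
wrist_force: [0.1, -0.3, 0.1]
width: 0.463
grasp_force: 0.0
```

>>> move_arm(increments=[0.04,-0.02,0.277,0.02,-0.12,0.04,-0.02,0.277,0.02,-0.12,0.04,-0.03,0.277,0.02,-0.12,0.04,-0.03,0.277,0.02,-0.12,0.04,-0.03,0.277,0.02,-0.12])

```text
t: 26.45
position: [0.4622, 0.0079, 0.227]
eef_rot: [2.679, -0.05, 1.461]
wrist_force: [0.2, 1.1, 0.2]
width: 0.471
grasp_force: 0.0
```

Run:
```python
from h import *
from scipy.spatial.transform import Rotation as Ro
s=sensors.sense(); print(s['position'],s['eef_rot'],s['t'],s['wrist_force']); print(Ro.from_euler('xyz',s['eef_rot']).as_matrix().round(3))
c=cam('wrist'); save(c,'w14.png'); np.savez('w14.npz',**{k:c[k] for k in('R','t','cx','cy','f')})
i=cv2.imread('pics/w14.png')
b=bar(i,boxf(c,(.503,.052,.111),(.488,-.038,.111)),80); print([np.round(x,1) for x in b])
for z in (.111,.117):
    p,q=plane(c,*b[1],z,True),plane(c,*b[2],z,True); v=p-q; print(z,((p+q)/2).round(4),np.linalg.norm(v))
```

```text
[0.46221334 0.00786296 0.22696801] [ 2.67859256 -0.04985967  1.46081623] 26.45 [0.1975804  1.12826989 0.21443848]
[[ 0.11   0.887  0.449]
 [ 0.993 -0.12  -0.005]
 [ 0.05   0.446 -0.894]]
[array([261.3, 203.8]), array([261.9, 153.9]), array([260.6, 254. ]), array([   9,   10,   15,  101, 1020], dtype=int32), array([ 13.3, 100.1])]
0.111 [0.4956 0.0051 0.111 ] 0.09267460730998174
0.117 [0.4933 0.0067 0.117 ] 0.0905922086998677
```

>>> move_arm(increments=[0.04,0,-0.002,-0.04,0,0.04,0.012,-0.002,-0.07,0,0.04,0.03,-0.002,-0.107,0,0.04,0.04,-0.002,-0.127,0,0.04,0.05,-0.002,-0.147,0])

```text
t: 27.12
position: [0.5129, 0.0027, 0.0777]
eef_rot: [2.682, -0.049, 1.457]
wrist_force: [0.5, 0.2, 0.1]
width: 0.466
grasp_force: 0.0
```

>>> move_arm(increments=[0.04,0,0,0,0,0.0,0,0,0,0,0.0,0,0,0,0,0.0,0,0,0,0], grip_force=45)

```text
t: 27.62
position: [0.5138, 0.0028, 0.0808]
eef_rot: [2.677, -0.049, 1.457]
wrist_force: [3.0, -1.3, 1.8]
width: 0.122
grasp_force: 43.9
```

>>> move_arm(increments=[0.0,0,0,-0.003,0,0.0,0,0,-0.006,0,0.0,0,0,-0.006,0])

```text
t: 28.0
position: [0.514, 0.0027, 0.0741]
eef_rot: [2.677, -0.049, 1.458]
wrist_force: [5.4, -2.5, 0.8]
width: 0.121
grasp_force: 44.5
```

>>> move_arm(increments=[0.0,0,0,-0.002,0,0.0,0,0,-0.004,0,0.0,0,0,-0.004,0])

```text
t: 28.38
position: [0.5144, 0.0027, 0.0735]
eef_rot: [2.675, -0.049, 1.458]
wrist_force: [-10.3, -1.9, 15.7]
width: 0.119
grasp_force: 46.5
```

>>> move_arm(increments=[0.0,0,0,-0.002,0,0.0,0,0,-0.004,0,0.0,0,0,-0.004,0])

```text
t: 28.75
position: [0.5147, 0.0027, 0.0729]
eef_rot: [2.672, -0.049, 1.458]
wrist_force: [-25.2, -1.6, 32.1]
width: 0.118
grasp_force: 48.9
```

>>> move_arm(increments=[0.0,0,0,0.004,0,0.0,0,0,0.008,0,0.0,0,0,0.012,0,0.0,0,0,0.014,0,0.0,0,0,0.014,0])

```text
t: 29.38
position: [0.5136, 0.0028, 0.0758]
eef_rot: [2.68, -0.049, 1.457]
wrist_force: [27.9, -3.1, -18.1]
width: 0.124
grasp_force: 44.0
```

>>> move_arm(increments=[0.0,0.002,0,0.002,0,0.0,0.004,0,0.004,0,0.0,0.004,0,0.004,0])

```text
t: 29.75
position: [0.5134, 0.0028, 0.0756]
eef_rot: [2.693, -0.048, 1.457]
wrist_force: [7.2, -2.9, -16.3]
width: 0.119
grasp_force: 45.1
```

>>> move_arm(increments=[0.0,-0.002,0,-0.004,0,0.0,-0.003,0,-0.008,0,0.0,-0.003,0,-0.008,0,0.04,-0.003,0,-0.008,0,0.04,-0.003,0,-0.008,0], grip_force=30)

```text
t: 30.38
position: [0.5132, 0.0033, 0.074]
eef_rot: [2.683, -0.049, 1.458]
wrist_force: [0.7, -0.1, -0.8]
width: 0.467
grasp_force: 0.0
```

>>> move_arm(increments=[0.04,0,0,0,0,0.04,-0.011,0,0.023,0,0.04,-0.03,0,0.06,0,0.04,-0.049,0,0.1,0,0.04,-0.049,0,0.16,0])

```text
t: 31.0
position: [0.4632, 0.0033, 0.2344]
eef_rot: [2.684, -0.049, 1.458]
wrist_force: [0.5, -0.0, 0.2]
width: 0.468
grasp_force: 0.0
```

>>> move_arm(increments=[0.04,0,0.06,0.05,0,0.04,0,0.12,0.1,0,0.04,0,0.14,0.1,0,0.04,0,0.14,0.1,0,0.04,0,0.14,0.1,0])

```text
t: 31.62
position: [0.4646, 0.143, 0.334]
eef_rot: [2.682, -0.048, 1.458]
wrist_force: [0.6, -0.3, 0.2]
width: 0.467
grasp_force: 0.0
```

Run:
```python
from h import *
s=sensors.sense(); print(s['position'],s['t'],s['wrist_force'])
c=cam('scene'); d=cam('side'); w=cam('wrist'); save(c,'scene9.png')
o=np.zeros((580,800,3),np.uint8)
o[:240,:390]=cv2.resize(c['frame'][110:310,130:455,::-1],(390,240)); o[:300,400:]=cv2.resize(d['frame'],(400,300))[:,:,::-1]; o[300:580,:373]=cv2.resize(w['frame'],(373,280))[:,:,::-1]
cv2.imwrite('pics/fin.png',o)
a=cv2.imread('pics/scene0.png').astype(int); m=(abs(a-c['frame'][:,:,::-1])).max(2)>40
print([ (n,int(m[y-15:y+15,x-20:x+20].sum())) for n,x,y in (('meter',396,194),('tape',320,175),('driver',265,158),('cup',220,126))])
```

```text
[0.4646096  0.14296817 0.33397752] 31.625 [ 0.60192058 -0.28540818  0.23691991]
[('meter', 236), ('tape', 10), ('driver', 0), ('cup', 0)]
```

View pics/fin.png

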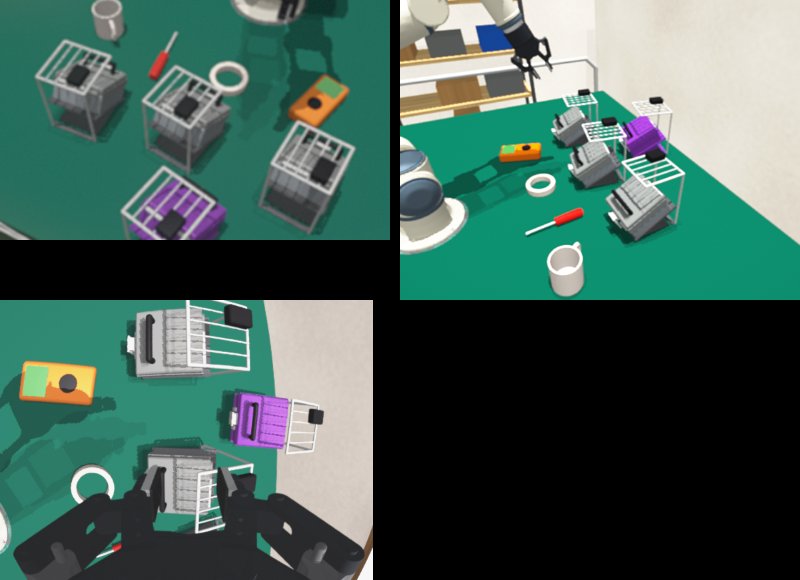

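```bash
python3 -c "
from cell import ticket; print(ticket.finish_job())"
```

```text
the job is handed in; nothing more can be done
None
```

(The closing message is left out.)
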